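Check in a circuit module and file it upright in the rack

TASK

The blue circuit module lying flat on the bench has to be checked in and put away. First lay it on the sloping easel, lengthways up the slope with its lower short end against the orange lip, and let go of it there for a second so that it is read; then stand it on a short end, upright and right down, in the middle of the empty rack slot marked by the yellow tags, like its two grey neighbours. Set it down rather than drop it, and leave the grey modules standing in their slots.

Things in the scene. Friction and masses are not known exactly. Their poses are not given: they have to be found in the camera images.
- board: the blue module: a stiff slab 150 x 60 x 10 mm, about 140 g (blue plastic carrier, green circuit on one face). Origin at its centre; x along the length, y along the width, z through the thickness towards the green face. Starts flat on the bench, green face up. Either face and either short end may go any way round on the easel and in the rack.
- easel: check-in easel, fixed: a flat aluminium rest tilted 45 degrees, rising towards the easel's +y; x level across it, z up; origin on the bench under point easel_seat. Base 90 x 110 x 10 mm with two legs under the rest. The rest is 44 mm wide and 95 mm long: 8 mm of each long side and the upper 55 mm of a module in place stick out free.
- easel_seat (a point): where the module's centre belongs on the easel, 90 mm above the bench (axes as the easel's): length along (0, 0.707, 0.707), upper face towards (0, -0.707, 0.707), lower short end at the orange lip (60 mm wide, standing 7 mm above the module's upper face). Laid short of the lip it may slide down or stay.
- rack: slotted rack, fixed: grey base 110 (x) x 196 (y) x 12 mm, origin under its centre, z up. Three slots along the rack's x, at y = -64, 0 and 64 mm, each 13 mm wide between black walls 64 mm long, 40 mm high above the base, then lips flaring over 10 mm more to a mouth about 25 mm wide. A module leans in it by up to about 4 degrees.
- tag: the yellow tags (two pads, 44 mm either side of the middle, on the base at both ends of the empty slot), fixed to the rack. Origin at the middle of the empty slot's floor (12 mm above the bench); x along the slot, y across it, z up. A module standing home has its centre 75 mm above this origin.
- stored_a: grey module of the same size standing on a short end in another slot, loose; origin at its centre (87 mm above the bench), z up its length, y through its thickness. Its top is 162 mm above the bench.
- stored_b: a second grey module, like stored_a, in the remaining slot.

How it is judged:
By the outcome, as a careful person would: the job done as asked, in the order asked, and still so for the second after the job is handed in, with the robot touching nothing.
It also fails if it takes over 59 s, if anything falls off the work surface, if the arm or the gripper's body presses on something with over 40 N, if the wrist force passes 120 N, or if a joint passes its speed limit or range.

ROBOT

A 6-joint arm with a two-finger parallel gripper is mounted at the origin on the work surface. World frame = base frame: x ahead of the robot, y to its left, z up, the work surface at z = 0. Lengths are in m, angles in rad, forces in N, time in s.
With the tool pointing down it reaches from about 0.3 to 0.875 m from the base axis. Payload 6.4 kg.
Tool frame: the origin (TCP) lies midway between the tips of the shut fingers; the grasp point (between the pads) lies 19 mm behind it (ctrl.hold_point_z is the distance from the TCP to the grasp point, in m); z points along the fingers, y is the line along which they close (so a half turn about z gives the same grasp; the last joint's range is limited). The gripper opens to 85 mm and grips with 20 to 120 N. Pads are 22 mm wide; open, the fingers measure 114 mm over their backs; the gripper's body (76 mm by 85 mm) begins 54 mm behind the grasp point. The pads swing forward as they close: fully open they stand 13 mm farther back than shut.
Start: joints at [-0.206, 0.181, 1.607, -0, 1.354, -0.206], TCP at [0.575, 0, 0.231] pointing down, gripper open.
Joint ranges: [-2.99, 2.99], [-0.89, 2.07], [0.3, 2.58], [-1.14, 4.28], [0, 2.63], [-3.12, 3.12]. Speed limits (rad/s): [2.57, 2.57, 3.01, 3.14, 3.14, 3.14].

INTERFACE

Orientations are given as a unit quaternion [w, x, y, z].
In Python, from bench import ctrl gives the robot as it stands.
- The arm moves only by the tool carry_out, never from a script. Its argument "plan" is text: rows parted by semicolons, each of 6 numbers parted by spaces: the shift along the tool's x, y, z as a fraction of full scale, then the turn, a rotation vector about the tool's x, y, z as a fraction of full scale. A call has exactly 8 rows; each row shifts and turns the commanded pose from where the row before left it, along the tool's axes as they then stand; what a row does not reach is not made up. Full scale, the value 1, is 40 mm for a shift and 0.1 rad for a turn. A row lasts 1/12 s, in which the tool goes at most 41.7 mm and 7.16 degrees, less where a joint would pass 70% of its speed; a pose out of reach is approached as far as the arm can. A call with a number of a shift or a turn outside -1 to 1 is refused whole. A call with a gripper value outside its range is refused whole. "claw" is the gripper's target within -1 to 1 (shut at 1, half-way at 0, fully open at -1), set as the call begins (left out, the last holds). The fingers move at their own pace and stop on an object; the grip force is fixed at half the most. Time passes only in rows, so rows that do not move let the fingers close, or fill a call up. It gives the time, the measured TCP pose, the force, the opening and the grip force at its end, in the units of the state.
- ctrl.get_obs(): the state, without advancing time (a new reading comes with each control period).
- ctrl.camera(name): name is "scene" or "side" or "wrist"; returns a dict with "pixels" (400x640x3 uint8, red, green, blue), "mtx" (3x3 intrinsics, pixels), "R" (3x3) and "t" (3): a world point X has camera coordinates R X + t. Camera axes: x right, y down, z forward; pixel columns grow to the right and rows downward; lengths in m; the calibration is good to about 2 mm. A picture is of the moment at which its call begins. There is no depth.
- ctrl.hand_in(): hands the job in; it is judged then, once.
The state is a dict: "time_s": time; "q": joint angles; "dq": joint speeds; "joint_efforts": joint torques, N m; "eef_pos": TCP position; "eef_rot": TCP orientation; "wrist_force": force on the tool from outside, world axes, zero at the start; "torque": the same for the moment, N m; "opening": opening from 0.0 (shut) to 1.0 (fully open); "grasp_force": force on a finger pad.
Only numpy, scipy, OpenCV 4.12 (cv2) and the standard library are available. Lean on these libraries where they do the work, as an engineer would, in place of code of your own. Each camera call takes 0.05 s, during which the arm holds its last target. There are 200 camera calls.

## Working session

There is one attempt and no reset: what is moved stays moved. The work goes in short steps, Python scripts to look and compute and a tool call to move; the robot and the scene stay as the last step left them, time stands still between calls to the robot, and variables do not carry over. Pictures are saved under pics/ and viewed, at most 10 in all, crops included, and the job is handed in when it is done.

Besides the shell and the picture viewer there is one more tool, called as name(argument=value, ...) on one line, values as JSON. carry_out: Moves the arm, as the interface text tells. Shift numbers are shares of 40 mm and turn numbers shares of 0.1 rad, none past 1 either way. Its arguments: {"type":"object","properties":{"plan":{"type":"string"},"claw":{"type":"number"}},"required":["plan"]}

```bash
ls; mkdir -p pics
python3 - <<'E'
from bench import ctrl
import cv2,numpy as np
o=ctrl.get_obs();print(o['time_s'],o['eef_pos'],o['eef_rot'],ctrl.hold_point_z)
for n in ["scene","side"]:
    c=ctrl.camera(n);cv2.imwrite(f"pics/{n}0.png",c["pixels"][:,:,::-1])
    np.savez(f"{n}.npz",**{k:c[k] for k in("pixels","mtx","R","t")})
    print(n,-c["R"].T@c["t"],c["R"][2])
E
```

```text
pics
0.0 [5.74464310e-01 1.36219474e-04 2.30389957e-01] [-7.29018453e-04  7.07113877e-01  7.07099154e-01 -4.69454425e-04] 0.0187
scene [ 0.92565022 -0.56513332  0.73935914] [-0.43756795  0.55205283 -0.70976895]
side [0.29281699 0.58554719 0.65166366] [ 0.27061281 -0.70860855 -0.65164609]
```

View pics/scene0.png

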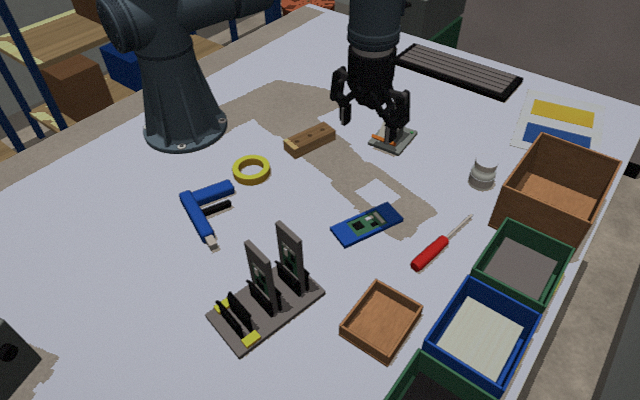

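View pics/side0.png

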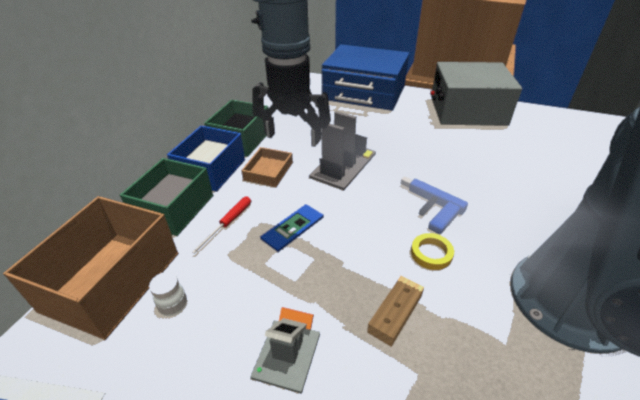

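The scene picture shows the board at (367,224), the easel at (392,138) and the empty slot with yellow tags at (222,308) and (250,339). The side picture shows the board at (293,227), the easel at (288,350) with its orange lip at (297,319), and the rack at (343,160).

```bash
cat > h.py <<'E'
import numpy as np,cv2
def load(n): return dict(np.load(n+".npz"))
def bp(c,uv,z):
    uv=np.atleast_2d(np.asarray(uv,float)); C=-c["R"].T@c["t"]
    d=(np.linalg.inv(c["mtx"])@np.c_[uv,np.ones(len(uv))].T).T@c["R"]
    return C+d*((z-C[2])/d[:,2])[:,None]
def proj(c,X):
    p=(np.atleast_2d(X)@c["R"].T+c["t"])@c["mtx"].T
    return p[:,:2]/p[:,2:]
def mask(c,lo,hi,box):
    h=cv2.cvtColor(c["pixels"],cv2.COLOR_RGB2HSV); m=cv2.inRange(h,lo,hi)
    k=np.zeros_like(m); x0,y0,x1,y1=box; k[y0:y1,x0:x1]=m[y0:y1,x0:x1]; return k
E
python3 - <<'E'
from h import *
s,d=load("scene"),load("side")
for n,c,box in(("scene",s,(325,195,408,250)),("side",d,(255,200,330,255))):
    m=cv2.morphologyEx(mask(c,(95,110,40),(130,255,255),box),cv2.MORPH_CLOSE,np.ones((7,7)))
    ct=max(cv2.findContours(m,0,cv2.CHAIN_APPROX_NONE)[0],key=cv2.contourArea)
    P=bp(c,ct[:,0],0.01)[:,:2]
    print(n,"board",cv2.minAreaRect((P*1000).astype(np.float32)))
    bx={"scene":(200,290,270,350),"side":(350,140,385,165)}[n]
    m=mask(c,(22,120,80),(35,255,255),bx)
    k,l,st,ce=cv2.connectedComponentsWithStats(m)
    for i in range(1,k):
        if st[i,4]>8: print("tag",ce[i],st[i],bp(c,ce[i],0.013))
    bx={"scene":(365,115,425,160),"side":(250,300,325,390)}[n]
    m=mask(c,(5,150,80),(18,255,255),bx)
    k,l,st,ce=cv2.connectedComponentsWithStats(m)
    for i in range(1,k):
        if st[i,4]>8: print("lip",ce[i],st[i],bp(c,ce[i],0.04))
a=cv2.resize(s["pixels"][110:165,355:430],None,fx=5.3,fy=5.3,interpolation=cv2.INTER_CUBIC)
b=cv2.resize(d["pixels"][300:395,245:330],None,fx=4.5,fy=4.5,interpolation=cv2.INTER_CUBIC)
im=np.zeros((430,800,3),np.uint8);im[:a.shape[0],:a.shape[1]]=a;im[:b.shape[0],410:410+b.shape[1]]=b[:430]
cv2.imwrite("pics/easel.png",im[:,:,::-1]);print(a.shape,b.shape)
E
```

```text
scene board ((590.870361328125, -0.845458984375), (151.49710083007812, 65.052490234375), 67.79252624511719)
tag [225.11538462 302.75      ] [221 298   8  10  52] [[ 0.49521924 -0.3219912   0.013     ]]
tag [216.6875 308.1875] [214 305   6   8  32] [[ 0.49139367 -0.33926386  0.013     ]]
tag [250.46031746 338.21164021] [241 330  20  18 189] [[ 0.58190314 -0.34434449  0.013     ]]
lip [377.9047619  137.64285714] [372 135  12   7  42] [[0.46580088 0.23046665 0.04      ]]
lip [391.73333333 142.86666667] [389 141   6   4  15] [[0.50433671 0.23337032 0.04      ]]
side board ((586.4059448242188, 4.2800445556640625), (151.431396484375, 62.319190979003906), 68.01204681396484)
lip [296.64375 316.31875] [280 308  33  21 320] [[0.47464738 0.23860152 0.04      ]]
(292, 398, 3) (428, 382, 3)
```

View pics/easel.png

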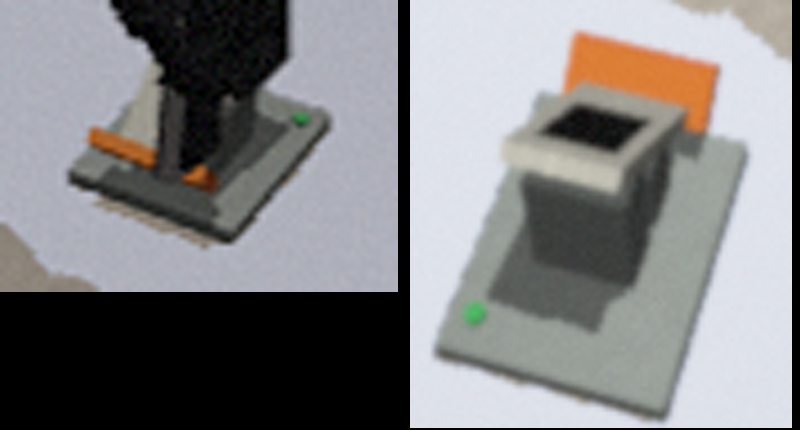

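The crop shows the easel from the side camera. Its base corners are at crop (437,350), (663,413) and (748,150), and the top edge of the orange lip runs from (575,33) to (718,66). In the scene view the gripper hides part of it. Next I look at the rack and fit the poses.

Run:
```python
from h import *
from scipy.optimize import least_squares,minimize
s,d=load("scene"),load("side")
# easel: points (x,y,z) in easel frame
S=lambda p:(245+(p[0]-410)/4.5-.4,300+p[1]/4.5-.4)
C=lambda p:(355+p[0]/5.3-.4,110+p[1]/5.3-.4)
lp=bp(d,[S((575,33)),S((718,66))],0.0455);print("lip top",lp,np.linalg.norm(lp[0]-lp[1]))
b=bp(d,[S((437,350)),S((663,411)),S((748,150))],0.01);print("base",b,np.linalg.norm(np.diff(b,axis=0),axis=1))
b2=bp(s,[C((72,175)),C((225,235)),C((330,120))],0.01);print("base scene",b2,np.linalg.norm(np.diff(b2,axis=0),axis=1))
r=bp(d,[S((503,142)),S((620,172))],0.1006);print("rest top edge",r,np.linalg.norm(r[0]-r[1]))
# board silhouette fit
B=np.array([[x,y,z] for x in(-.075,.075) for y in(-.03,.03) for z in(0,.01)])
ms={}
for n,c,box in(("scene",s,(325,195,408,250)),("side",d,(255,200,330,255))):
    ms[n]=(c,cv2.morphologyEx(mask(c,(95,110,30),(130,255,255),box),cv2.MORPH_CLOSE,np.ones((7,7))))
def cost(p,cs=("scene","side")):
    R=np.array([[np.cos(p[2]),-np.sin(p[2]),0],[np.sin(p[2]),np.cos(p[2]),0],[0,0,1]]);e=0
    for n in cs:
        c,m=ms[n];q=cv2.convexHull((proj(c,B@R.T+[p[0],p[1],0])*16).astype(np.int32))
        k=cv2.fillConvexPoly(np.zeros_like(m),q,255,cv2.LINE_AA,4)
        e+=np.abs(k.astype(float)-m).sum()/255
    return e
for cs in(("scene","side"),("scene",),("side",)):
    best=min((minimize(cost,[.588,.002,np.deg2rad(a)],args=(cs,),method="Nelder-Mead",options=dict(initial_simplex=np.array([.588,.002,np.deg2rad(a)])+np.array([[0,0,0],[.008,0,0],[0,.008,0],[0,0,.1]]))) for a in(67,-22,22,-67)),key=lambda r:r.fun)
    print("board",cs,best.x,np.rad2deg(best.x[2]),best.fun)
a=cv2.resize(s["pixels"][210:360,200:330],None,fx=3.5,fy=3.5,interpolation=cv2.INTER_CUBIC)
b=cv2.resize(d["pixels"][105:195,300:385],None,fx=4,fy=4,interpolation=cv2.INTER_CUBIC)
im=np.zeros((530,800,3),np.uint8);im[:a.shape[0],:a.shape[1]]=a;im[:b.shape[0],460:460+b.shape[1]]=b
cv2.imwrite("pics/rack.png",im[:,:,::-1])
```

```text
lip top [[0.506574   0.23346377 0.0455    ]
 [0.447286   0.22807034 0.0455    ]] 0.059532809310979096
base [[0.51047846 0.35241016 0.01      ]
 [0.42436294 0.34421476 0.01      ]
 [0.43127086 0.23871978 0.01      ]] [0.0865046 0.1057209]
base scene [[0.43760262 0.232132   0.01      ]
 [0.52041121 0.23778451 0.01      ]
 [0.51501563 0.34564782 0.01      ]] [0.08300129 0.10799817]
rest top edge [[0.49233646 0.31361008 0.1006    ]
 [0.44982011 0.31015131 0.1006    ]] 0.042656804930197516
board ('scene', 'side') [ 5.87639783e-01  1.37769944e-03 -1.93919218e+00] -111.10752764613534 1301.6
board ('scene',) [0.58855164 0.0048878  1.19778655] 68.62811382574115 701.5372549019608
board ('side',) [ 0.58900782 -0.0028892   1.21267106] 69.48093381617083 581.7294117647059
```

View pics/rack.png

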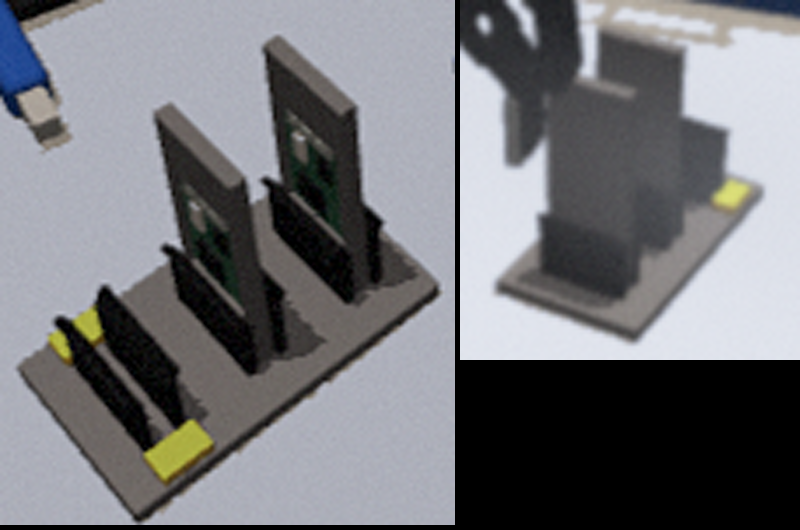

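The rack crop shows the base corners at (20,368), (140,519) and (438,290) in the scene view and at (497,290), (635,340) and (763,188) in the side view. The empty slot, with its yellow pads, is at the outer end. Both grey modules stand upright.

```bash
cat > fit.py <<'E'
from h import *
from scipy.optimize import least_squares,minimize
def Rz(a): return np.array([[np.cos(a),-np.sin(a),0],[np.sin(a),np.cos(a),0],[0,0,1]])
def posefit(obs,p0):
    "obs: list of (cam, [(X local, uv)])"
    f=lambda p:np.concatenate([(proj(c,np.array([x for x,_ in o])@Rz(p[2]).T+[p[0],p[1],0])-np.array([u for _,u in o])).ravel() for c,o in obs])
    r=least_squares(f,p0,loss="soft_l1");return r.x,f(r.x).reshape(-1,2)
E
python3 - <<'E'
from fit import *
s,d=load("scene"),load("side")
A=lambda x,y:(200+x/3.5-.4,210+y/3.5-.4)
D=lambda x,y:(300+(x-460)/4-.4,105+y/4-.4)
print(bp(s,[A(20,368),A(140,519),A(438,290)],.012),bp(d,[D(497,290),D(635,340),D(763,188)],.012))
# hypothesis: rack x ~ world x, empty slot at local y=-64
os=[((-.055,-.098,.012),A(20,368)),((.055,-.098,.012),A(140,519)),((.055,.098,.012),A(438,290)),((.03,-.005,.162),A(237,190)),((.03,.059,.162),A(350,115)),((.03,.069,.162),A(355,103)),((-.03,.069,.162),A(277,37))]
od=[((.055,.098,.012),D(497,290)),((-.055,.098,.012),D(635,340)),((-.055,-.098,.012),D(763,188)),((-.03,.069,.162),D(636,88)),((.03,.069,.162),D(553,75))]
for o in([(s,os)],[(d,od)],[(s,os),(d,od)]):
    p,r=posefit(o,[.54,-.27,-.17]);print("rack",p,np.rad2deg(p[2]),"tag",(Rz(p[2])@[0,-.064,0])[:2]+p[:2]);print(r.round(1).tolist())
S=lambda x,y:(245+(x-410)/4.5-.4,300+y/4.5-.4)
o=[((.03,-.0615,.0455),S(575,33)),((-.03,-.0615,.0455),S(718,66)),((.022,.0177,.1006),S(503,142)),((-.022,.0177,.1006),S(620,172))]
p,r=posefit([(d,o)],[.473,.292,.08]);print("easel",p,r.round(1).tolist())
B=np.array([[x,y,z] for x in(-.075,.075) for y in(-.03,.03) for z in(0,.01)])
for cs in(("scene","side"),("scene",),("side",)):
    ms=[]
    for n,c,box in(("scene",s,(325,195,408,250)),("side",d,(255,200,330,255))):
        if n in cs:
            m=cv2.morphologyEx(mask(c,(95,110,30),(130,255,255),box),cv2.MORPH_OPEN,np.ones((2,2)))
            h=cv2.convexHull(cv2.findNonZero(m));ms.append((c,cv2.fillConvexPoly(np.zeros_like(m),h,255)))
    def cost(p):
        e=0
        for c,m in ms:
            q=cv2.convexHull(np.round(proj(c,B@Rz(p[2]).T+[p[0],p[1],0])*16).astype(np.int32))
            k=cv2.fillConvexPoly(np.zeros_like(m),q,255,cv2.LINE_AA,4);e+=np.abs(k.astype(float)-m).sum()/255
        return e
    x0=np.array([.588,.002,np.deg2rad(-22)])
    res=[minimize(cost,x0+[0,0,a],method="Nelder-Mead",options=dict(initial_simplex=x0+[0,0,a]+np.array([[0,0,0],[.008,0,0],[0,.008,0],[0,0,.1]]))) for a in(0,np.pi/2,.77,1.2)]
    b=min(res,key=lambda r:r.fun);print("board",cs,b.x,np.rad2deg(b.x[2]),b.fun,[ (m>0).sum() for _,m in ms])
E
```

```text
[[ 0.48453269 -0.36071189  0.012     ]
 [ 0.59210886 -0.38079725  0.012     ]
 [ 0.62651637 -0.19273955  0.012     ]] [[ 0.6174147  -0.17866572  0.012     ]
 [ 0.51411407 -0.15917746  0.012     ]
 [ 0.47939673 -0.35562909  0.012     ]]
rack [ 0.55483406 -0.27449446 -0.17141705] -9.821473725380308 tag [ 0.54391701 -0.33755648]
[[-0.6, 0.2], [0.2, -0.1], [1.4, -2.2], [-1.2, 0.4], [-2.2, 0.2], [1.1, 0.5], [0.7, -0.5]]
rack [ 0.54878998 -0.27026318 -0.1668144 ] -9.557761274783692 tag [ 0.53816331 -0.33337478]
[[-0.1, -1.0], [1.8, -1.0], [0.6, -0.3], [-0.4, 3.9], [-1.3, 1.1]]
rack [ 0.55375896 -0.27456279 -0.16747083] -9.595371649010865 tag [ 0.54309086 -0.3376674 ]
[[-1.1, 0.1], [-0.0, -0.4], [0.9, -2.6], [-1.7, 0.1], [-2.7, -0.2], [0.5, 0.0], [0.0, -0.8], [-1.2, -2.3], [0.5, -2.4], [-0.7, -1.4], [-1.8, 2.7], [-2.6, -0.1]]
easel [0.47240793 0.29339278 0.07138481] [[-0.2, 0.3], [-0.2, 0.9], [-0.1, -0.7], [0.5, -0.3]]
board ('scene', 'side') [5.89421941e-01 1.62529607e-04 1.19197141e+00] 68.29493136060967 408.95294117647063 [np.int64(1667), np.int64(1271)]
board ('scene',) [0.59184707 0.00251291 1.18311647] 67.78758057369338 140.4 [np.int64(1667)]
board ('side',) [ 5.85605647e-01 -2.79418022e-05  1.20931101e+00] 69.28841724513343 187.45490196078433 [np.int64(1271)]
```

```bash
cat > plan.py <<'E'
from fit import *
from scipy.spatial.transform import Rotation as Ro, Slerp
E0=np.array([.4735,.2920]); EY=np.deg2rad(4.4); T0=np.array([.5415,-.336]); TY=np.deg2rad(-9.6)
def frame(x,z):
    z=z/np.linalg.norm(z); x=x-z*(x@z); x/=np.linalg.norm(x); return np.c_[x,np.cross(z,x),z]
def obs():
    from bench import ctrl
    o=ctrl.get_obs(); q=o["eef_rot"]; return np.array(o["eef_pos"]),Ro.from_quat([*q[1:],q[0]])
def rows(p0,r0,p1,R1,n,dec=2):
    "n equal rows from pose 0 to pose 1, in tool units; prints the text and the worst entry"
    r1=Ro.from_matrix(R1); sl=Slerp([0,1],Ro.concatenate([r0,r1])); p,r=np.array(p0),r0; out=[]
    for i in range(1,n+1):
        a=i/n; pt=p0+(p1-p0)*a; rt=sl([a])[0]
        s=np.round(r.inv().apply(pt-p)/.04,dec); w=np.round((r.inv()*rt).as_rotvec()/.1,dec)
        p=p+r.apply(s*.04); r=r*Ro.from_rotvec(w*.1); out.append(np.r_[s,w])
    print("max",np.abs(out).max(),"end",p.round(4)); print("; ".join(" ".join(f"{v:g}" for v in o+0.) for o in out))
    return p,r
down=np.array([0,0,-1.])
E
python3 - <<'E'
from plan import *
p,r=obs(); L=Rz(np.deg2rad(68.3))@[1,0,0]; R=frame(L,down)
p,r=rows(p,r,np.array([.589,.001,.06]),R,7)
rows(p,r,np.array([.589,.001,-.002]),R,4)
E
```

```text
max 0.61 end [0.5891 0.001  0.06  ]
0 0.05 0.61 0 0 0.54; 0.01 0.06 0.61 0 0 0.54; 0.01 0.05 0.61 -0.01 0 0.54; 0.01 0.05 0.6 0 0 0.54; 0.01 0.05 0.61 0 0 0.55; 0.02 0.05 0.61 0 0 0.54; 0.02 0.05 0.61 -0.01 0 0.54
max 0.39 end [ 0.5892  0.001  -0.002 ]
0 0 0.39 0 0 0; 0 0 0.39 0 0 0; 0 0 0.38 0 0 0; 0 0 0.39 0 0 0
```

carry_out(plan="0 0.05 0.61 0 0 0.54; 0.01 0.06 0.61 0 0 0.54; 0.01 0.05 0.61 -0.01 0 0.54; 0.01 0.05 0.6 0 0 0.54; 0.01 0.05 0.61 0 0 0.55; 0.02 0.05 0.61 0 0 0.54; 0.02 0.05 0.61 -0.01 0 0.54; 0 0 0 0 0 0", claw=-1)

```text
time_s: 0.77
eef_pos: [0.5859, 0.0016, 0.0553]
eef_rot: [-0.003, 0.828, 0.56, -0.003]
wrist_force: [-2.0, 0.2, 0.4]
opening: 0.997
grasp_force: 0.0
```

Run:
```python
from plan import *
from bench import ctrl
p,r=obs();print(p,r.as_matrix().round(3).tolist())
c=ctrl.camera("wrist");np.savez("wrist.npz",**c)
im=c["pixels"].copy();B=np.array([[x,y,.01] for x,y in((-.075,-.03),(.075,-.03),(.075,.03),(-.075,.03))])
q=proj(c,B@Rz(np.deg2rad(68.3)).T+[.589,.001,0]);cv2.polylines(im,[q.astype(np.int32)],True,(255,0,0),1)
cv2.imwrite("pics/wrist1.png",im[:,:,::-1])
```

```text
[0.58585951 0.00158395 0.0552794 ] [[0.372, 0.928, -0.008], [0.928, -0.372, 0.001], [-0.002, -0.008, -1.0]]
```

View pics/wrist1.png

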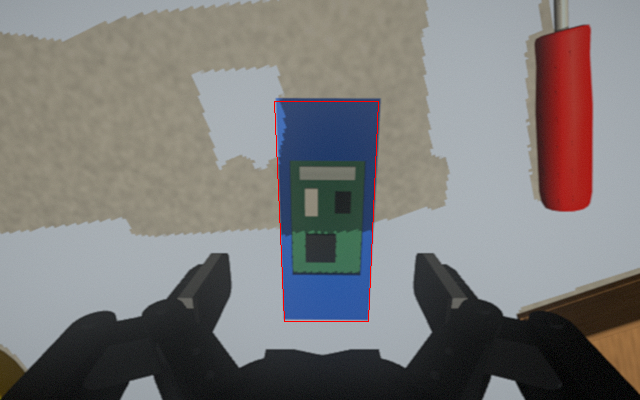

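The wrist picture shows the fitted outline (275,100)-(380,100)-(368,321)-(285,321) lying on the board to within a pixel or so, so the board pose holds. The fingers straddle it.

Run:
```python
from plan import *
p,r=obs(); print(p);R=frame(Rz(np.deg2rad(68.3))@[1,0,0],down)
rows(p,r,np.array([.589,.001,-.0015]),R,5)
```

```text
[0.58719621 0.00138811 0.0578468 ]
max 0.3 end [ 0.589   0.0011 -0.0014]
0 0.01 0.3 -0.01 0 0; 0 0.01 0.29 -0.01 0 0; 0.01 0.01 0.3 -0.01 0.01 0; 0 0.01 0.3 -0.01 0 0.01; 0 0.01 0.29 -0.01 0 0
```

carry_out(plan="0 0 0.4 0 0 0; 0 0 0.4 0 0 0; 0 0 0.4 0 0 0; 0 0 0.25 0 0 0; 0 0 0.1 0 0 0; 0 0 0 0 0 0; 0 0 0 0 0 0; 0 0 0 0 0 0")

```text
time_s: 1.48
eef_pos: [0.5911, 0.0006, 0.0002]
eef_rot: [0.001, 0.828, 0.561, 0.001]
wrist_force: [-0.4, -0.4, 1.0]
opening: 1.0
grasp_force: 0.0
```

carry_out(plan="0 0 0 0 0 0; 0 0 0 0 0 0; 0 0 0 0 0 0; 0 0 0 0 0 0; 0 0 0 0 0 0; 0 0 0 0 0 0; 0 0 0 0 0 0; 0 0 0 0 0 0", claw=1)

```text
time_s: 2.15
eef_pos: [0.5909, 0.0007, 0.0002]
eef_rot: [0.001, 0.828, 0.561, 0.001]
wrist_force: [-1.3, -0.2, 7.0]
opening: 0.676
grasp_force: 63.8
```

```bash
cat >> plan.py <<'E'
ye=Rz(EY)@[0,1,0]; xe=Rz(EY)@[1,0,0]; zz=np.array([0,0,1.]); u=(ye+zz)/2**.5; n=(zz-ye)/2**.5; seat=np.r_[E0,.09]
Re=frame(u,-n)
E
python3 - <<'E'
from plan import *
p,r=obs(); Rm=Slerp([0,1],Ro.concatenate([r,Ro.from_matrix(Re)]))([.5])[0].as_matrix()
tgt=seat+n*.06+u*.006-n*.0048; print(p,tgt)
p,r=rows(p,r,np.array([.54,.07,.21]),Rm,8)
rows(p,r,tgt,Re,7)
E
```

```text
[5.90884947e-01 6.97818145e-04 2.25995650e-04] [0.47616903 0.25731288 0.13327494]
max 0.66 end [0.5399 0.0701 0.21  ]
0.14 -0.23 -0.66 0.11 0.48 -0.27; 0.18 -0.22 -0.64 0.12 0.48 -0.27; 0.22 -0.23 -0.64 0.11 0.49 -0.27; 0.25 -0.24 -0.62 0.12 0.48 -0.27; 0.29 -0.23 -0.6 0.11 0.48 -0.27; 0.33 -0.23 -0.59 0.11 0.48 -0.26; 0.36 -0.22 -0.56 0.12 0.49 -0.27; 0.39 -0.23 -0.55 0.11 0.48 -0.27
max 0.66 end [0.4761 0.2573 0.1334]
0.47 -0.31 0.51 0.13 0.55 -0.31; 0.45 -0.3 0.53 0.13 0.55 -0.31; 0.43 -0.27 0.56 0.13 0.55 -0.3; 0.4 -0.25 0.59 0.13 0.55 -0.31; 0.38 -0.23 0.62 0.13 0.56 -0.31; 0.35 -0.21 0.63 0.13 0.55 -0.31; 0.32 -0.2 0.66 0.13 0.55 -0.3
```

carry_out(plan="0.14 -0.23 -0.66 0.11 0.48 -0.27; 0.18 -0.22 -0.64 0.12 0.48 -0.27; 0.22 -0.23 -0.64 0.11 0.49 -0.27; 0.25 -0.24 -0.62 0.12 0.48 -0.27; 0.29 -0.23 -0.6 0.11 0.48 -0.27; 0.33 -0.23 -0.59 0.11 0.48 -0.26; 0.36 -0.22 -0.56 0.12 0.49 -0.27; 0.39 -0.23 -0.55 0.11 0.48 -0.27")

```text
time_s: 2.82
eef_pos: [0.5388, 0.0706, 0.2102]
eef_rot: [-0.145, 0.746, 0.636, 0.134]
wrist_force: [-0.1, -0.3, -2.3]
opening: 0.673
grasp_force: 65.4
```

carry_out(plan="0.47 -0.31 0.51 0.13 0.55 -0.31; 0.45 -0.3 0.53 0.13 0.55 -0.31; 0.43 -0.27 0.56 0.13 0.55 -0.3; 0.4 -0.25 0.59 0.13 0.55 -0.31; 0.38 -0.23 0.62 0.13 0.56 -0.31; 0.35 -0.21 0.63 0.13 0.55 -0.31; 0.32 -0.2 0.66 0.13 0.55 -0.3; 0 0 0 0 0 0")

```text
time_s: 3.48
eef_pos: [0.4708, 0.2602, 0.1291]
eef_rot: [-0.286, 0.627, 0.677, 0.258]
wrist_force: [-1.8, 0.5, -2.1]
opening: 0.674
grasp_force: 65.5
```

Run:
```python
from plan import *
from bench import ctrl
import time
for n_ in("scene","side"):
    c=ctrl.camera(n_);np.savez(n_+"2.npz",**c)
p,r=obs();print(p,np.rad2deg((r.inv()*Ro.from_matrix(Re)).as_rotvec()),seat+n*.0552+u*.006-p, ctrl.get_obs()["opening"])
s,d=load("scene2"),load("side2")
a=cv2.resize(s["pixels"][85:165,350:450],None,fx=4,fy=4,interpolation=cv2.INTER_CUBIC)
b=cv2.resize(d["pixels"][255:395,235:335],None,fx=4,fy=4,interpolation=cv2.INTER_CUBIC)
im=np.zeros((560,800,3),np.uint8);im[:320,:400]=a;im[:,400:]=b
cv2.imwrite("pics/easel2.png",im[:,:,::-1])
```

```text
[0.47455067 0.25772629 0.13145927] [-0.16708402 -0.00841858 -0.14107472] [ 0.00161836 -0.00041341  0.00181566] 0.6713982559625717
```

View pics/easel2.png

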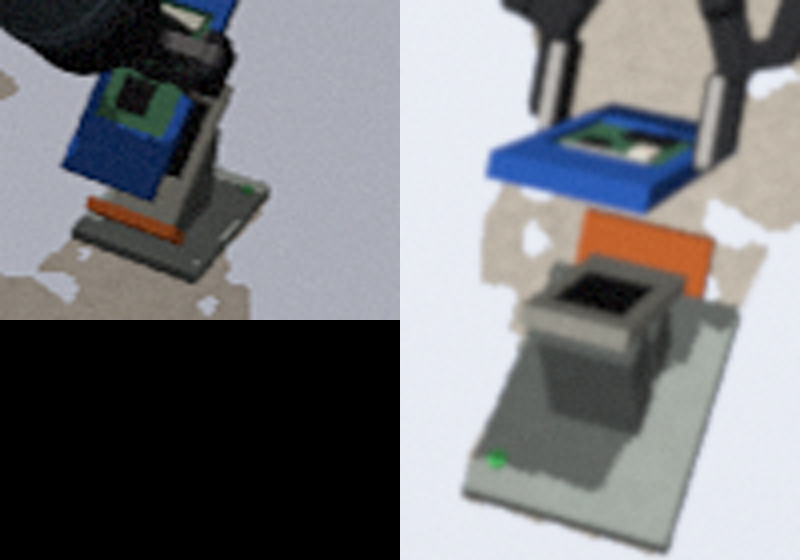

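The scene crop shows the board tilted above the rest, with the lip at (91,198)-(184,231). The side crop shows the upper end of the board at (491,152)-(648,186) and the lip's top edge at (588,208)-(714,238). The board and easel are aligned.

Run:
```python
from plan import *
s,d=load("scene2"),load("side2")
A=lambda x,y:(350+x/4-.4,85+y/4-.4); D=lambda x,y:(235+(x-400)/4-.4,255+y/4-.4)
p,r=obs(); Rb=r.as_matrix(); c0=p-Rb[:,2]*.0048
W=lambda s_,w,h:c0+Rb@[s_,w,-h]
for nm,c,l in(("side",d,[(W(.075,.03,.005),D(491,152)),(W(.075,-.03,.005),D(648,186)),(W(.075,.03,-.005),D(488,177)),(W(.075,-.03,-.005),D(645,211))]),("scene",s,[(W(-.075,-.03,-.005),A(63,165)),(W(-.075,.03,-.005),A(156,199))])):
    e=np.array([np.array(uv)-proj(c,X)[0] for X,uv in l]);print(nm,"held-board residual px",e.round(1).tolist(),"mean",e.mean(0))
    if nm=="side": ds=e.mean(0)
    else: dc=e.mean(0)
ls=[((-.03,-.0615,.0455),A(91,198)),((.03,-.0615,.0455),A(184,231)),]
ld=[((.03,-.0615,.0455),D(588,208)),((-.03,-.0615,.0455),D(714,238)),((.022,.0177,.1006),D(524,307)),((-.022,.0177,.1006),D(632,333))]
sh=lambda l,k:[(X,np.array(uv)-k) for X,uv in l]
for nm,o in(("scene",[(s,ls)]),("side",[(d,ld)]),("both",[(s,ls),(d,ld)]),("both corrected",[(s,sh(ls,dc)),(d,sh(ld,ds))]),("side corr",[(d,sh(ld,ds))]),("scene corr",[(s,sh(ls,dc))])):
    q,e=posefit(o,[.473,.292,.08]);print(nm,q,np.rad2deg(q[2]),e.round(1).tolist())
```

```text
side held-board residual px [[2.0, 2.1], [1.2, 1.2], [2.6, 1.3], [1.8, 0.2]] mean [1.885526   1.20390524]
scene held-board residual px [[-1.4, -2.1], [-0.2, -1.8]] mean [-0.78638541 -1.93804414]
scene [0.4744444  0.2921202  0.13001925] 7.449554210215652 [[0.6, 0.5], [-0.6, -0.4]]
side [0.47145441 0.29299993 0.08271502] 4.739221481801598 [[-0.4, 0.7], [0.0, 0.8], [0.2, -0.7], [0.1, -0.4]]
both [0.47189043 0.2929835  0.09918905] 5.683113903992909 [[-0.6, -0.5], [-2.1, -1.0], [-1.3, 0.7], [-0.7, 0.4], [0.1, -0.6], [0.1, -0.7]]
both corrected [0.47569568 0.29176106 0.10339921] 5.924338127029361 [[-0.3, -1.6], [-1.7, -2.1], [-1.2, 0.8], [-0.6, 0.3], [0.1, -0.8], [0.1, -1.0]]
side corr [0.47519197 0.29206203 0.08709762] 4.990325811449019 [[-0.4, 0.9], [0.0, 0.9], [0.3, -0.7], [0.0, -0.6]]
scene corr [0.48020318 0.28676145 0.12923183] 7.404438638727419 [[0.5, 0.4], [-0.5, -0.4]]
```

```bash
sed -i 's/^E0=.*TY/E0=np.array([.4745,.2920]); EY=np.deg2rad(5.0); T0=np.array([.5415,-.336]); TY/' plan.py; head -3 plan.py|tail -1
python3 - <<'E'
from plan import *
p,r=obs(); print(p)
p,r=rows(p,r,seat+n*(.010-.0048)+u*.006,Re,6)
E
```

```text
E0=np.array([.4745,.2920]); EY=np.deg2rad(5.0); T0=np.array([.5415,-.336]); TY=np.deg2rad(-9.6)
[0.47455067 0.25772629 0.13145927]
max 0.21 end [0.4744 0.2926 0.0978]
0 0.01 0.2 0.01 0 -0.02; 0.01 0.01 0.2 0 0 -0.01; 0 0.01 0.2 0.01 0 -0.02; 0 0.02 0.2 0.01 0 -0.02; 0.01 0.01 0.21 0.01 0 -0.01; 0 0.01 0.2 0 0 -0.02
```

carry_out(plan="0 0.01 0.2 0.01 0 -0.02; 0.01 0.01 0.2 0 0 -0.01; 0 0.01 0.2 0.01 0 -0.02; 0 0.02 0.2 0.01 0 -0.02; 0.01 0.01 0.21 0.01 0 -0.01; 0 0.01 0.2 0 0 -0.02; 0 0 0 0 0 0; 0 0 0 0 0 0")

```text
time_s: 4.25
eef_pos: [0.475, 0.2928, 0.0982]
eef_rot: [-0.282, 0.624, 0.681, 0.259]
wrist_force: [0.7, 0.1, -1.7]
opening: 0.677
grasp_force: 65.5
```

Run:
```python
from plan import *
from bench import ctrl
d=ctrl.camera("side");np.savez("side3.npz",**d)
p,r=obs();e=p-(seat-n*.0048);print(p,"u,n,x mm",e@u*1e3,e@n*1e3,e@xe*1e3,np.rad2deg((r.inv()*Ro.from_matrix(Re)).as_rotvec()),ctrl.get_obs()["wrist_force"])
cv2.imwrite("pics/easel3.png",cv2.resize(d["pixels"][255:395,235:335],None,fx=4,fy=4,interpolation=cv2.INTER_CUBIC)[:,:,::-1])
```

```text
[0.47532952 0.2925342  0.09852994] u,n,x mm 6.356759277841326 10.506404547500583 0.8729252366511262 [ 0.11633082 -0.04259532  0.06124772] [-1.08242562 -0.50545117 -1.35767002]
```

View pics/easel3.png

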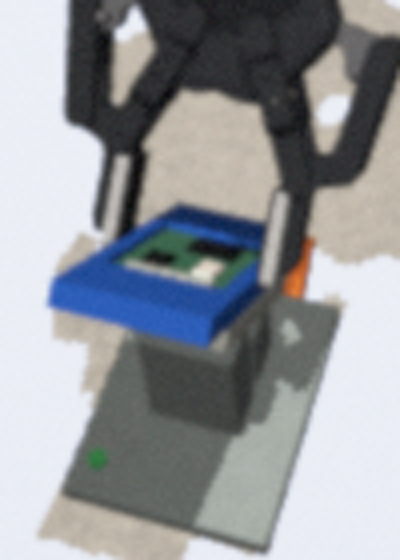

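The board now hovers about 10 mm over the rest, aligned with it; its upper end is at crop (50,300)-(210,340). I lower it in small steps and watch the force.

carry_out(plan="0 -0.02 0.07 0 0 0; 0 0 0.06 0 0 0; 0 0 0.04 0 0 0; 0 0 0.03 0 0 0; 0 0 0 0 0 0; 0 0 0 0 0 0; 0 0 0 0 0 0; 0 0 0 0 0 0")

```text
time_s: 4.97
eef_pos: [0.4743, 0.2978, 0.0931]
eef_rot: [-0.281, 0.624, 0.681, 0.26]
wrist_force: [0.1, -0.1, -1.6]
opening: 0.676
grasp_force: 65.5
```

carry_out(plan="0 0 0.02 0 0 0; 0 0 0.01 0 0 0; 0 0 0.01 0 0 0; 0 0 0 0 0 0; 0 0 0 0 0 0; 0 0 0 0 0 0; 0 0 0 0 0 0; 0 0 0 0 0 0")

```text
time_s: 5.63
eef_pos: [0.4742, 0.299, 0.0919]
eef_rot: [-0.281, 0.624, 0.681, 0.26]
wrist_force: [0.1, -0.5, -2.3]
opening: 0.677
grasp_force: 65.5
```

carry_out(plan="0 0 0.02 0 0 0; -0.05 0 0 0 0 0; -0.04 0 0 0 0 0; -0.03 0 0 0 0 0; 0 0 0 0 0 0; 0 0 0 0 0 0; 0 0 0 0 0 0; 0 0 0 0 0 0")

```text
time_s: 6.3
eef_pos: [0.4745, 0.2962, 0.088]
eef_rot: [-0.281, 0.624, 0.681, 0.26]
wrist_force: [-0.4, 0.1, -2.5]
opening: 0.672
grasp_force: 65.5
```

carry_out(plan="0 0 0.02 0 0 0; 0 0 0.01 0 0 0; -0.02 0 0 0 0 0; -0.01 0 0 0 0 0; 0 0 0 0 0 0; 0 0 0 0 0 0; 0 0 0 0 0 0; 0 0 0 0 0 0")

```text
time_s: 6.97
eef_pos: [0.4744, 0.2964, 0.0864]
eef_rot: [-0.282, 0.624, 0.681, 0.26]
wrist_force: [-1.1, 1.2, 0.4]
opening: 0.675
grasp_force: 65.5
```

carry_out(plan="-0.01 0 0.01 0 0 0; -0.01 0 0 0 0 0; 0 0 0 0 0 0; 0 0 0 0 0 0; 0 0 0 0 0 0; 0 0 0 0 0 0; 0 0 0 0 0 0; 0 0 0 0 0 0")

```text
time_s: 7.63
eef_pos: [0.4744, 0.2966, 0.0861]
eef_rot: [-0.282, 0.624, 0.681, 0.26]
wrist_force: [-1.1, 5.4, 4.7]
opening: 0.673
grasp_force: 65.6
```

carry_out(plan="0 0 0.01 0 0 0; 0 0 0.01 0 0 0; 0 0 0.01 0 0 0; 0 0 0 0 0 0; 0 0 0 0 0 0; 0 0 0 0 0 0; 0 0 0 0 0 0; 0 0 0 0 0 0")

```text
time_s: 8.3
eef_pos: [0.4745, 0.2968, 0.0859]
eef_rot: [-0.282, 0.624, 0.681, 0.26]
wrist_force: [-5.3, -3.1, 13.2]
opening: 0.674
grasp_force: 66.8
```

carry_out(plan="0 0 0 0 0 0; 0 0 0 0 0 0; 0 0 0 0 0 0; 0 0 0 0 0 0; 0 0 0 0 0 0; 0 0 0 0 0 0; 0 0 0 0 0 0; 0 0 0 0 0 0", claw=-1)

```text
time_s: 8.97
eef_pos: [0.4743, 0.2967, 0.0845]
eef_rot: [-0.281, 0.624, 0.681, 0.26]
wrist_force: [0.3, 0.5, 0.3]
opening: 1.002
grasp_force: 0.0
```

carry_out(plan="0 0 -0.2 0 0 0; 0 0 -0.4 0 0 0; 0 0 -0.5 0 0 0; 0 0 -0.5 0 0 0; 0 0 -0.5 0 0 0; 0 0 -0.3 0 0 0; 0 0 -0.1 0 0 0; 0 0 0 0 0 0")

```text
time_s: 9.63
eef_pos: [0.4811, 0.2255, 0.1559]
eef_rot: [-0.281, 0.624, 0.681, 0.26]
wrist_force: [-0.5, 0.0, 0.2]
opening: 1.003
grasp_force: 0.0
```

Run:
```python
from plan import *
from bench import ctrl
d=ctrl.camera("side");np.savez("side4.npz",**d)
p,r=obs();print(p)
# regrasp: tool vertical, x along ye, hold 50 mm above centre along u
R=frame(ye,down); 
cv2.imwrite("pics/easel4.png",cv2.resize(d["pixels"][255:395,235:335],None,fx=4,fy=4,interpolation=cv2.INTER_CUBIC)[:,:,::-1])
g=seat+u*.052
hover=g+zz*.10; rows(p,r,hover,R,8)
```

```text
[0.48036633 0.22613247 0.15521008]
max 0.99 end [0.4714 0.3285 0.2267]
0.39 0 0.07 0 -0.98 0; 0.39 0 0.03 0.01 -0.98 0; 0.39 0 -0.01 0 -0.99 0; 0.39 0 -0.04 0.01 -0.98 0; 0.38 0 -0.08 0 -0.98 0; 0.37 0 -0.12 0 -0.98 0; 0.36 0 -0.16 0.01 -0.99 -0.01; 0.34 0 -0.19 0 -0.98 0
```

View pics/easel4.png

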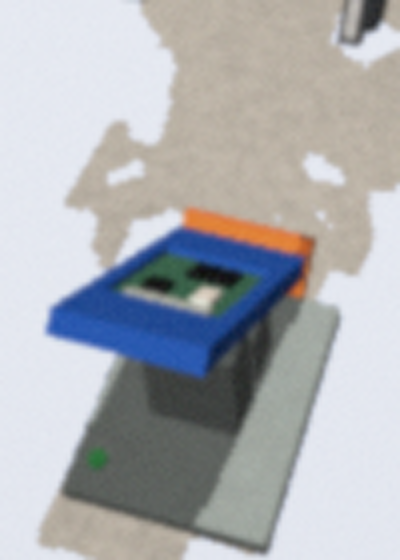

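The board lies on the easel with its lower end against the orange lip, at crop (185,215)-(310,250), released and still. Now I swing the tool to vertical above the free upper end.

carry_out(plan="0.39 0 0.07 0 -0.98 0; 0.39 0 0.03 0.01 -0.98 0; 0.39 0 -0.01 0 -0.99 0; 0.39 0 -0.04 0.01 -0.98 0; 0.38 0 -0.08 0 -0.98 0; 0.37 0 -0.12 0 -0.98 0; 0.36 0 -0.16 0.01 -0.99 -0.01; 0.34 0 -0.19 0 -0.98 0")

```text
time_s: 10.35
eef_pos: [0.4705, 0.3301, 0.227]
eef_rot: [0.002, 0.675, 0.738, -0.001]
wrist_force: [0.4, 0.1, -0.6]
opening: 1.001
grasp_force: 0.0
```

carry_out(plan="0 0 0 0 0 0; 0 0 0 0 0 0; 0 0 0 0 0 0; 0 0 0 0 0 0; 0 0 0 0 0 0; 0 0 0 0 0 0; 0 0 0 0 0 0; 0 0 0 0 0 0")

```text
time_s: 11.02
eef_pos: [0.4716, 0.328, 0.2266]
eef_rot: [-0.0, 0.676, 0.737, 0.0]
wrist_force: [0.4, -0.1, 0.2]
opening: 1.002
grasp_force: 0.0
```

Run:
```python
from plan import *
p,r=obs();print(p,r.as_matrix().round(3).tolist())
R=frame(ye,down); g=seat+u*.052
rows(p,r,g-zz*.022,R,7)
```

```text
[0.4715555  0.32795369 0.22664762] [[-0.087, 0.996, -0.0], [0.996, 0.087, 0.0], [0.0, -0.0, -1.0]]
max 0.44 end [0.4715 0.3288 0.1046]
0 0 0.44 0 0 0; 0 0 0.43 0 0 0; 0.01 0 0.44 0 0 0; 0 0 0.43 0 0 0; 0 0 0.44 0 0 0; 0 0 0.43 0 0 0; 0.01 0 0.44 0 0 0
```

carry_out(plan="0.01 0 0.5 0 0 0; 0.01 0 0.5 0 0 0; 0 0 0.5 0 0 0; 0 0 0.5 0 0 0; 0 0 0.5 0 0 0; 0 0 0.35 0 0 0; 0 0 0.2 0 0 0; 0 0 0 0 0 0")

```text
time_s: 11.68
eef_pos: [0.47, 0.3287, 0.1027]
eef_rot: [-0.001, 0.675, 0.737, -0.002]
wrist_force: [-0.8, 0.5, -0.1]
opening: 0.997
grasp_force: 0.0
```

carry_out(plan="0 0 0 0 0 0; 0 0 0 0 0 0; 0 0 0 0 0 0; 0 0 0 0 0 0; 0 0 0 0 0 0; 0 0 0 0 0 0; 0 0 0 0 0 0; 0 0 0 0 0 0", claw=1)

```text
time_s: 12.35
eef_pos: [0.4723, 0.3299, 0.1065]
eef_rot: [0.001, 0.675, 0.738, 0.001]
wrist_force: [-0.8, -1.0, 6.6]
opening: 0.691
grasp_force: 64.6
```

```bash
cat >> plan.py <<'E'
yr=Rz(TY)@[0,1,0]; xr=Rz(TY)@[1,0,0]; tag=np.r_[T0,.012]
def tilt(a,yaw):  # tool z tilted from down towards local +y by a
    y=Rz(yaw)@[0,1,0]; return frame(np.cos(a)*y+np.sin(a)*zz,np.sin(a)*y-np.cos(a)*zz)
E
python3 - <<'E'
from plan import *
p,r=obs();print(p,r.as_matrix().round(3).tolist())
# board pose in tool: centre and axis u
cb=r.inv().apply(seat-p); ub=r.inv().apply(u); print("centre in tool",cb,"u in tool",ub); np.savez("held.npz",cb=cb,ub=ub)
p,r=rows(p,r,np.array([.49,.30,.30]),tilt(np.deg2rad(5),EY),5)
p,r=rows(p,r,np.array([.56,.0,.36]),tilt(np.deg2rad(25),0),8)
Rr=tilt(np.pi/4,TY); c=tag+[0,0,.075+.09]; p,r=rows(p,r,c-Rr@cb,Rr,10)
E
```

```text
[0.47230375 0.3299166  0.10646274] [[-0.088, 0.996, 0.003], [0.996, 0.088, 0.001], [0.001, 0.003, -1.0]]
centre in tool [-0.0379766  -0.00120394  0.01642688] u in tool [ 0.70770916  0.00280355 -0.70649832]
max 0.98 end [0.4899 0.3001 0.3   ]
-0.16 0.08 -0.97 0.01 0.17 0; -0.14 0.07 -0.97 0 0.18 0; -0.12 0.08 -0.97 0.01 0.17 0.01; -0.1 0.08 -0.97 0 0.17 0; -0.09 0.07 -0.98 0.01 0.17 0
max 0.93 end [5.602e-01 1.000e-04 3.598e-01]
-0.93 0.14 -0.27 -0.03 0.44 0.11; -0.92 0.14 -0.31 -0.03 0.43 0.1; -0.91 0.16 -0.35 -0.03 0.44 0.11; -0.88 0.17 -0.39 -0.02 0.44 0.1; -0.87 0.18 -0.42 -0.03 0.43 0.11; -0.84 0.19 -0.46 -0.03 0.44 0.11; -0.82 0.2 -0.5 -0.03 0.44 0.1; -0.8 0.21 -0.53 -0.03 0.43 0.11
max 0.88 end [ 0.5454 -0.3213  0.2156]
-0.88 -0.04 -0.01 -0.1 0.35 0.14; -0.88 -0.02 -0.05 -0.09 0.35 0.14; -0.88 -0.01 -0.07 -0.1 0.35 0.13; -0.87 0 -0.1 -0.1 0.34 0.14; -0.87 0.01 -0.14 -0.09 0.35 0.14; -0.87 0.03 -0.16 -0.1 0.35 0.14; -0.86 0.04 -0.2 -0.09 0.35 0.14; -0.85 0.05 -0.22 -0.1 0.35 0.13; -0.84 0.07 -0.26 -0.1 0.35 0.14; -0.83 0.09 -0.28 -0.09 0.34 0.14
```

carry_out(plan="-0.05 0 -0.3 0 0 0; -0.1 0 -0.6 0 0 0; -0.1 0 -0.8 0 0 0; -0.1 0.1 -0.8 0 0 0; -0.1 0.1 -0.8 0 0 0; -0.1 0.1 -0.8 0 0 0; -0.1 0 -0.5 0 0 0; 0 0 -0.2 0 0 0")

```text
time_s: 13.02
eef_pos: [0.487, 0.3046, 0.3018]
eef_rot: [0.002, 0.675, 0.737, 0.003]
wrist_force: [-0.5, -0.4, -1.1]
opening: 0.688
grasp_force: 65.0
```

Run:
```python
from plan import *
p,r=obs();print(p)
cb=np.load("held.npz")["cb"]
p,r=rows(p,r,np.array([.57,.03,.37]),tilt(np.deg2rad(22),0),8)
Rr=tilt(np.pi/4,TY); c=tag+[0,0,.075+.09]; p,r=rows(p,r,c-Rr@cb+[0,0,.06],Rr,10)
```

```text
[0.48698867 0.30455048 0.30175728]
max 0.88 end [0.5701 0.0301 0.3701]
-0.88 0.18 -0.21 -0.01 0.48 0.11; -0.86 0.2 -0.26 -0.02 0.47 0.11; -0.85 0.2 -0.29 -0.01 0.48 0.11; -0.83 0.22 -0.34 -0.01 0.48 0.11; -0.81 0.22 -0.37 -0.01 0.48 0.11; -0.79 0.23 -0.42 -0.02 0.47 0.11; -0.77 0.25 -0.44 -0.01 0.48 0.11; -0.74 0.25 -0.49 -0.01 0.48 0.11
max 0.9 end [ 0.5454 -0.3213  0.2754]
-0.9 -0.06 -0.11 -0.09 0.4 0.14; -0.9 -0.05 -0.15 -0.1 0.4 0.14; -0.89 -0.03 -0.18 -0.09 0.4 0.14; -0.89 -0.02 -0.22 -0.09 0.4 0.14; -0.87 -0.01 -0.25 -0.1 0.4 0.14; -0.87 0.01 -0.29 -0.09 0.4 0.14; -0.85 0.02 -0.32 -0.09 0.4 0.14; -0.84 0.04 -0.36 -0.1 0.4 0.14; -0.82 0.06 -0.39 -0.09 0.4 0.14; -0.81 0.07 -0.42 -0.09 0.4 0.15
```

carry_out(plan="-0.88 0.18 -0.21 -0.01 0.48 0.11; -0.86 0.2 -0.26 -0.02 0.47 0.11; -0.85 0.2 -0.29 -0.01 0.48 0.11; -0.83 0.22 -0.34 -0.01 0.48 0.11; -0.81 0.22 -0.37 -0.01 0.48 0.11; -0.79 0.23 -0.42 -0.02 0.47 0.11; -0.77 0.25 -0.44 -0.01 0.48 0.11; -0.74 0.25 -0.49 -0.01 0.48 0.11")

```text
time_s: 13.68
eef_pos: [0.5688, 0.0289, 0.3648]
eef_rot: [-0.138, 0.695, 0.694, 0.133]
wrist_force: [-0.0, -0.4, -1.0]
opening: 0.686
grasp_force: 65.0
```

Run:
```python
from plan import *
p,r=obs();print(p)
cb=np.load("held.npz")["cb"]
Rr=tilt(np.pi/4,TY); c=tag+[0,0,.075+.09]; p,r=rows(p,r,c-Rr@cb+[0,0,.09],Rr,16)
```

```text
[0.56875632 0.02888382 0.3648498 ]
max 0.54 end [ 0.5454 -0.3213  0.3053]
-0.54 -0.04 -0.12 -0.06 0.25 0.09; -0.54 -0.03 -0.13 -0.06 0.25 0.08; -0.54 -0.02 -0.15 -0.07 0.25 0.09; -0.53 -0.02 -0.16 -0.06 0.25 0.08; -0.53 -0.02 -0.17 -0.06 0.25 0.09; -0.52 0 -0.19 -0.06 0.25 0.08; -0.52 -0.01 -0.2 -0.07 0.25 0.09; -0.51 0.01 -0.21 -0.06 0.25 0.08; -0.51 0 -0.23 -0.06 0.25 0.09; -0.5 0.02 -0.23 -0.06 0.25 0.08; -0.5 0.02 -0.25 -0.06 0.25 0.09; -0.49 0.02 -0.27 -0.07 0.25 0.08; -0.48 0.04 -0.27 -0.06 0.25 0.09; -0.48 0.03 -0.29 -0.06 0.25 0.08; -0.47 0.05 -0.29 -0.06 0.25 0.09; -0.46 0.05 -0.31 -0.06 0.25 0.09
```

carry_out(plan="-0.54 -0.04 -0.12 -0.06 0.25 0.09; -0.54 -0.03 -0.13 -0.06 0.25 0.08; -0.54 -0.02 -0.15 -0.07 0.25 0.09; -0.53 -0.02 -0.16 -0.06 0.25 0.08; -0.53 -0.02 -0.17 -0.06 0.25 0.09; -0.52 0 -0.19 -0.06 0.25 0.08; -0.52 -0.01 -0.2 -0.07 0.25 0.09; -0.51 0.01 -0.21 -0.06 0.25 0.08")

```text
time_s: 14.35
eef_pos: [0.557, -0.1454, 0.3349]
eef_rot: [-0.193, 0.704, 0.649, 0.213]
wrist_force: [1.1, 0.1, -1.3]
opening: 0.692
grasp_force: 65.1
```

carry_out(plan="-0.51 0 -0.23 -0.06 0.25 0.09; -0.5 0.02 -0.23 -0.06 0.25 0.08; -0.5 0.02 -0.25 -0.06 0.25 0.09; -0.49 0.02 -0.27 -0.07 0.25 0.08; -0.48 0.04 -0.27 -0.06 0.25 0.09; -0.48 0.03 -0.29 -0.06 0.25 0.08; -0.47 0.05 -0.29 -0.06 0.25 0.09; -0.46 0.05 -0.31 -0.06 0.25 0.09")

```text
time_s: 15.02
eef_pos: [0.5456, -0.3206, 0.3051]
eef_rot: [-0.247, 0.706, 0.596, 0.292]
wrist_force: [0.3, -0.3, -1.0]
opening: 0.69
grasp_force: 65.1
```

carry_out(plan="0 0 0 0 0 0; 0 0 0 0 0 0; 0 0 0 0 0 0; 0 0 0 0 0 0; 0 0 0 0 0 0; 0 0 0 0 0 0; 0 0 0 0 0 0; 0 0 0 0 0 0")

```text
time_s: 15.68
eef_pos: [0.5462, -0.3196, 0.3069]
eef_rot: [-0.246, 0.706, 0.597, 0.291]
wrist_force: [0.1, 0.3, -1.6]
opening: 0.689
grasp_force: 65.2
```

Run:
```python
from plan import *
from bench import ctrl
for n_ in("scene","side"):
    c=ctrl.camera(n_);np.savez(n_+"5.npz",**c)
p,r=obs();h=np.load("held.npz");c=p+r.apply(h["cb"]);print("q",np.round(ctrl.get_obs()["q"],2),"p",p,"board c rel tag",Rz(TY).T@(c-tag),"u",Rz(TY).T@r.apply(h["ub"]), "w",Rz(TY).T@r.as_matrix()[:,1])
s,d=load("scene5"),load("side5")
a=cv2.resize(s["pixels"][160:360,190:330],None,fx=3,fy=3,interpolation=cv2.INTER_CUBIC)
b=cv2.resize(d["pixels"][60:195,290:395],None,fx=3.5,fy=3.5,interpolation=cv2.INTER_CUBIC)
im=np.zeros((600,790,3),np.uint8);im[:,:420]=a;im[:b.shape[0],420:420+b.shape[1]]=b[:,:370]
cv2.imwrite("pics/rack5.png",im[:,:,::-1])
```

```text
q [-0.98  0.56  1.14  0.56  2.   -0.72] p [ 0.54609735 -0.31980603  0.30670714] board c rel tag [0.00067171 0.00137209 0.25628603] u [0.00199289 0.00405505 0.99998979] w [9.99999353e-01 8.01467139e-04 8.07417420e-04]
```

View pics/rack5.png

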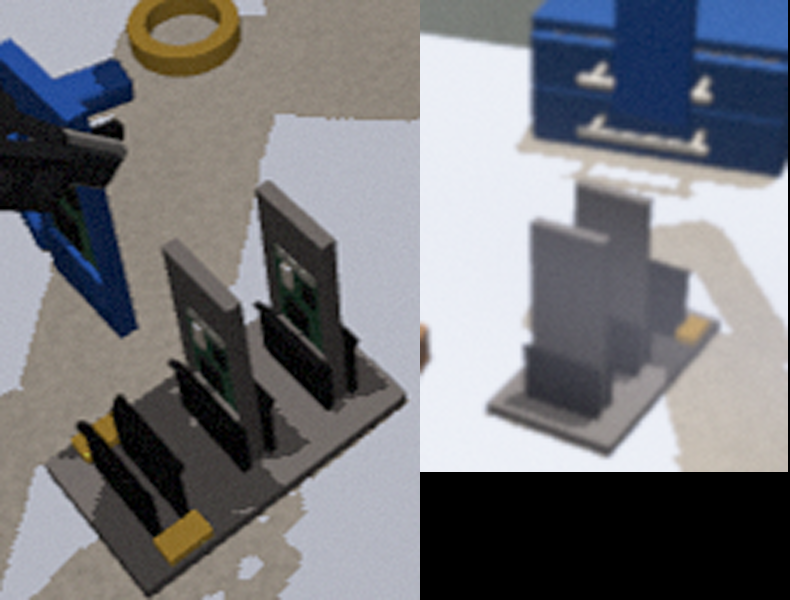

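The rack crop shows the board upright above the empty slot, its lower +x corner at crop (135,330). The outer wall tops are at (82,425) and (118,400), the near pad is centred at (184,536), and the grey modules are undisturbed. I use the held board as a reference to correct the camera bias at the slot.

Run:
```python
from plan import *
s,d=load("scene5"),load("side5")
A=lambda x,y:(190+x/3-.33,160+y/3-.33); D=lambda x,y:(290+(x-420)/3.5-.36,60+y/3.5-.36)
p,r=obs();h=np.load("held.npz");c=p+r.apply(h["cb"])
W=lambda x,y,z:c+Rz(TY)@[x,y,z]
for nm,cam,l in(("scene",s,[(W(.03,-.005,-.075),A(123,336)),(W(.03,.005,-.075),A(135,328))]),("side",d,[(W(.03,.005,-.075),D(615,122)),(W(-.03,.005,-.075),D(692,138))])):
    e=np.array([np.array(uv)-proj(cam,X)[0] for X,uv in l]);print(nm,"held residual",e.round(1).tolist())
    if nm=="scene": k=e.mean(0)
    else: kd=e.mean(0)
sc=[((-.055,-.098,.012),A(47,464)),((.055,-.098,.012),A(150,594)),((.055,.098,.012),A(406,398)),((.044,-.064,.014),A(184,536)),((.03,-.005,.162),A(233,309)),((.03,.059,.162),A(328,246)),((.03,.069,.162),A(336,237))]
sd=[((.055,.098,.012),D(488,408)),((-.055,.098,.012),D(608,453)),((-.055,-.098,.012),D(720,322)),((-.03,.069,.162),D(607,240)),((.03,.069,.162),D(530,223))]
for nm,o in(("scene raw",[(s,sc)]),("scene corr",[(s,[(X,np.array(v)-k) for X,v in sc])]),("side raw",[(d,sd)]),("side corr",[(d,[(X,np.array(v)-kd) for X,v in sd])])):
    q,e=posefit(o,[.553,-.274,-.167]);print(nm,np.rad2deg(q[2]),"tag",(Rz(q[2])@[0,-.064,0])[:2]+q[:2],e.round(1).tolist())
```

```text
scene held residual [[1.3, -2.0], [-0.4, -0.9]]
side held residual [[1.1, 2.8], [2.4, 2.4]]
scene raw -10.132799085613785 tag [ 0.5426874 -0.3361783] [[-0.4, -0.5], [0.0, -0.9], [1.3, -2.5], [1.3, 0.7], [-1.2, 0.8], [-1.4, 0.4], [0.6, 0.3]]
scene corr -10.143580696263388 tag [ 0.54404143 -0.33871828] [[-0.5, -0.5], [-0.0, -0.7], [1.5, -2.6], [1.3, 0.8], [-1.2, 0.9], [-1.3, 0.4], [0.7, 0.2]]
side raw -10.104469058633846 tag [ 0.53875634 -0.33418277] [[-0.8, -0.6], [1.1, -0.7], [0.4, -0.4], [-0.5, 2.0], [-0.0, 0.7]]
side corr -10.032213426145447 tag [ 0.54707873 -0.34416102] [[-0.5, -0.7], [1.0, -1.1], [0.3, -0.2], [-0.7, 2.0], [0.1, 0.9]]
```

```bash
sed -i 's/T0=np.array(\[.5415,-.336\]); TY=np.deg2rad(-9.6)/T0=np.array([.5427,-.337]); TY=np.deg2rad(-10.1)/' plan.py
python3 - <<'E'
from plan import *
p,r=obs();h=np.load("held.npz");Rr=tilt(np.pi/4,TY)
rows(p,r,tag+[0,0,.075+.065]-Rr@h["cb"],Rr,7)
E
```

```text
max 0.3 end [ 0.5466 -0.3221  0.1905]
-0.3 0 0.29 -0.01 0 0.01; -0.3 0.01 0.29 -0.01 0.01 0.01; -0.3 0 0.29 -0.01 0 0.01; -0.29 0 0.28 -0.01 0.01 0.01; -0.3 0 0.29 0 0 0.01; -0.3 0.01 0.29 -0.01 0.01 0.01; -0.3 0 0.29 -0.01 0 0.01
```

carry_out(plan="-0.3 0 0.29 -0.01 0 0.01; -0.3 0.01 0.29 -0.01 0.01 0.01; -0.3 0 0.29 -0.01 0 0.01; -0.29 0 0.28 -0.01 0.01 0.01; -0.3 0 0.29 0 0 0.01; -0.3 0.01 0.29 -0.01 0.01 0.01; -0.3 0 0.29 -0.01 0 0.01; 0 0 0 0 0 0")

```text
time_s: 16.45
eef_pos: [0.5452, -0.3209, 0.1853]
eef_rot: [-0.249, 0.708, 0.592, 0.293]
wrist_force: [-0.3, 1.2, -2.1]
opening: 0.686
grasp_force: 65.1
```

carry_out(plan="0 0 0 0 0 0; 0 0 0 0 0 0; 0 0 0 0 0 0; 0 0 0 0 0 0; 0 0 0 0 0 0; 0 0 0 0 0 0; 0 0 0 0 0 0; 0 0 0 0 0 0")

```text
time_s: 17.12
eef_pos: [0.5465, -0.3223, 0.1905]
eef_rot: [-0.246, 0.708, 0.593, 0.293]
wrist_force: [0.2, -0.2, -1.1]
opening: 0.688
grasp_force: 65.1
```

Run:
```python
from plan import *
from bench import ctrl
s=ctrl.camera("scene");np.savez("scene6.npz",**s)
p,r=obs();h=np.load("held.npz");c=p+r.apply(h["cb"]);print("board c rel tag",Rz(TY).T@(c-tag),"u",Rz(TY).T@r.apply(h["ub"]),"w",Rz(TY).T@r.as_matrix()[:,1])
a=cv2.resize(s["pixels"][255:355,195:305],None,fx=6,fy=6,interpolation=cv2.INTER_CUBIC)
# overlay: predicted board bottom (red), slot walls mouth +-12.5 at z=62mm and tags (cyan)
M=lambda X:np.round((proj(s,X)-[195,255]+.5)*6).astype(np.int32)
bx=np.array([[.03,-.005,-.075],[.03,.005,-.075],[-.03,.005,-.075],[-.03,-.005,-.075]])@Rz(TY).T+c
cv2.polylines(a,[M(bx)],True,(255,0,0),1)
for y in(-.0125,.0125): cv2.polylines(a,[M(np.array([[-.032,y,.05],[.032,y,.05]])@Rz(TY).T+tag)],False,(0,255,255),1)
for x in(-.044,.044): cv2.circle(a,tuple(int(v) for v in M(tag+Rz(TY)@[x,0,.001])[0]),3,(0,255,255),1)
cv2.imwrite("pics/rack6.png",a[:,:,::-1])
```

```text
board c rel tag [-7.96214923e-05 -1.01530472e-04  1.39872220e-01] u [2.84696440e-03 8.48604823e-04 9.99995587e-01] w [ 9.99999998e-01  5.40385758e-05 -4.34618604e-05]
```

View pics/rack6.png

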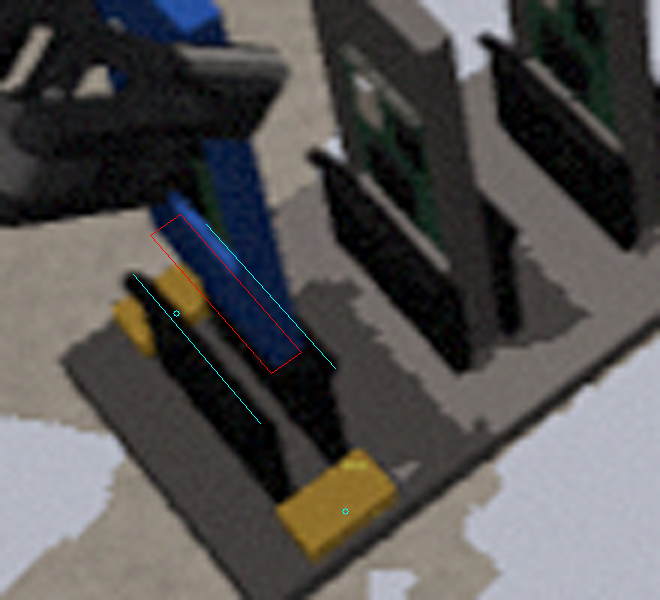

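The crop shows the board's lower corner at (275,368)-(300,350), as predicted, and above the mouth. The pads are centred near (337,502) and (162,309), slightly towards -x of my estimate. One numeric check on the pads follows.

Run:
```python
from plan import *
for nm,box,k in(("scene6",(200,285,270,352),np.array([.3,-.6])),("side5",(355,140,385,165),np.array([1.8,2.6])),("scene",(200,285,270,352),np.array([.3,-.6])),("side",(355,140,385,165),np.array([1.8,2.6]))):
    c=load(nm);m=mask(c,(15,120,60),(36,255,255),box);K,l,st,ce=cv2.connectedComponentsWithStats(m)
    for i in range(1,K):
        if st[i,4]<15: continue
        P=bp(c,cv2.findNonZero((l==i).astype(np.uint8))[:,0]-k,.014); L=(P-tag)@Rz(TY)
        print(nm,st[i,4],"rack-local mm centre",(L.mean(0)*1e3).round(1)[:2],"min",(L.min(0)*1e3).round(1)[:2],"max",(L.max(0)*1e3).round(1)[:2])
```

```text
scene6 55 rack-local mm centre [-46.8   4.3] min [-56.3  -0.8] max [-35.7   9.9]
scene6 39 rack-local mm centre [-47.3 -12.8] min [-57.1 -16.4] max [-35.8  -8.3]
scene6 207 rack-local mm centre [41.7 -1.8] min [ 30.8 -17.1] max [52.4 14. ]
scene 63 rack-local mm centre [-47.4   5.2] min [-56.3  -0.8] max [-35.7  14.5]
scene 42 rack-local mm centre [-47.5 -12.1] min [-56.5 -16.1] max [-36.3  -7.1]
scene 204 rack-local mm centre [41.6 -1.7] min [ 30.8 -16.9] max [52.4 13.8]
```

```bash
cat >> plan.py <<'E'
tag=tag+Rz(TY)@[-.0025,-.0015,0]
E
python3 - <<'E'
from plan import *
p,r=obs();h=np.load("held.npz");Rr=tilt(np.pi/4,TY)
p,r=rows(p,r,tag+[0,0,.075+.060]-Rr@h["cb"],Rr,2)
rows(p,r,tag+[0,0,.075+.030]-Rr@h["cb"],Rr,6)
rows(p,r,tag+[0,0,.075+.005]-Rr@h["cb"],Rr,8)
E
```

```text
max 0.06 end [ 0.5439 -0.3233  0.1855]
-0.06 -0.03 0.03 0 0 0; -0.05 -0.03 0.03 0 0 0
max 0.09 end [ 0.5438 -0.3233  0.1556]
-0.09 0 0.09 0 0 0; -0.09 0 0.09 0 0 0; -0.09 0 0.09 0 0 0; -0.08 0 0.08 0 0 0; -0.09 0 0.09 0 0 0; -0.09 0 0.09 0 0 0
max 0.13 end [ 0.5438 -0.3233  0.1307]
-0.12 0 0.12 0 0 0; -0.12 0 0.12 0 0 0; -0.12 0 0.13 0 0 0; -0.13 0 0.12 0 0 0; -0.12 0 0.12 0 0 0; -0.12 0 0.12 0 0 0; -0.12 0 0.12 0 0 0; -0.12 0 0.12 0 0 0
```

carry_out(plan="-0.06 -0.03 0.03 0 0 0; -0.05 -0.03 0.03 0 0 0; -0.09 0 0.09 0 0 0; -0.09 0 0.09 0 0 0; -0.09 0 0.09 0 0 0; -0.08 0 0.08 0 0 0; -0.09 0 0.09 0 0 0; -0.09 0 0.09 0 0 0")

```text
time_s: 17.83
eef_pos: [0.5439, -0.3232, 0.1548]
eef_rot: [-0.246, 0.708, 0.593, 0.293]
wrist_force: [0.1, 0.4, -2.2]
opening: 0.694
grasp_force: 65.1
```

carry_out(plan="-0.06 0 0.06 0 0 0; -0.06 0 0.06 0 0 0; -0.06 0 0.06 0 0 0; -0.06 0 0.06 0 0 0; -0.06 0 0.06 0 0 0; -0.05 0 0.05 0 0 0; 0 0 0 0 0 0; 0 0 0 0 0 0")

```text
time_s: 18.5
eef_pos: [0.5438, -0.3232, 0.1355]
eef_rot: [-0.246, 0.708, 0.593, 0.293]
wrist_force: [0.3, 0.5, -1.0]
opening: 0.691
grasp_force: 65.1
```

carry_out(plan="-0.05 0 0.05 0 0 0; -0.05 0 0.05 0 0 0; -0.03 0 0.03 0 0 0; -0.02 0 0.02 0 0 0; 0 0 0 0 0 0; 0 0 0 0 0 0; 0 0 0 0 0 0; 0 0 0 0 0 0")

```text
time_s: 19.17
eef_pos: [0.5439, -0.3233, 0.1273]
eef_rot: [-0.246, 0.708, 0.593, 0.293]
wrist_force: [0.3, -0.0, -1.8]
opening: 0.684
grasp_force: 65.1
```

carry_out(plan="-0.01 0 0.01 0 0 0; -0.01 0 0.01 0 0 0; -0.01 0 0.01 0 0 0; 0 0 0 0 0 0; 0 0 0 0 0 0; 0 0 0 0 0 0; 0 0 0 0 0 0; 0 0 0 0 0 0")

```text
time_s: 19.83
eef_pos: [0.5439, -0.3233, 0.1255]
eef_rot: [-0.246, 0.708, 0.593, 0.293]
wrist_force: [0.0, 0.2, -0.6]
opening: 0.69
grasp_force: 65.1
```

carry_out(plan="-0.01 0 0.01 0 0 0; -0.01 0 0.01 0 0 0; 0 0 0 0 0 0; 0 0 0 0 0 0; 0 0 0 0 0 0; 0 0 0 0 0 0; 0 0 0 0 0 0; 0 0 0 0 0 0")

```text
time_s: 20.5
eef_pos: [0.5439, -0.3232, 0.1244]
eef_rot: [-0.246, 0.708, 0.593, 0.293]
wrist_force: [0.5, -0.1, -1.9]
opening: 0.691
grasp_force: 65.1
```

carry_out(plan="-0.01 0 0.01 0 0 0; 0 0 0 0 0 0; 0 0 0 0 0 0; 0 0 0 0 0 0; 0 0 0 0 0 0; 0 0 0 0 0 0; 0 0 0 0 0 0; 0 0 0 0 0 0")

```text
time_s: 21.17
eef_pos: [0.5439, -0.3233, 0.124]
eef_rot: [-0.246, 0.708, 0.593, 0.293]
wrist_force: [-0.6, -0.2, 1.7]
opening: 0.69
grasp_force: 65.3
```

Contact is starting, so I press slightly more and then release.

carry_out(plan="-0.01 0 0.01 0 0 0; 0 0 0 0 0 0; 0 0 0 0 0 0; 0 0 0 0 0 0; 0 0 0 0 0 0; 0 0 0 0 0 0; 0 0 0 0 0 0; 0 0 0 0 0 0")

```text
time_s: 21.83
eef_pos: [0.5439, -0.3233, 0.1239]
eef_rot: [-0.246, 0.708, 0.593, 0.294]
wrist_force: [-1.7, 0.6, 5.7]
opening: 0.689
grasp_force: 65.7
```

carry_out(plan="0 0 0 0 0 0; 0 0 0 0 0 0; 0 0 0 0 0 0; 0 0 0 0 0 0; 0 0 0 0 0 0; 0 0 0 0 0 0; 0 0 0 0 0 0; 0 0 0 0 0 0", claw=-1)

```text
time_s: 22.5
eef_pos: [0.5439, -0.3233, 0.1231]
eef_rot: [-0.246, 0.708, 0.593, 0.293]
wrist_force: [0.1, -0.3, 0.1]
opening: 0.998
grasp_force: 0.0
```

carry_out(plan="0 0 -0.2 0 0 0; 0 0 -0.5 0 0 0; 0 0 -0.6 0 0 0; 0 0 -0.6 0 0 0; 0 0 -0.6 0 0 0; 0 0 -0.5 0 0 0; 0 0 -0.3 0 0 0; 0 0 0 0 0 0")

```text
time_s: 23.17
eef_pos: [0.5273, -0.4183, 0.2194]
eef_rot: [-0.243, 0.709, 0.593, 0.293]
wrist_force: [0.2, -0.9, -0.4]
opening: 0.999
grasp_force: 0.0
```

Run:
```python
from plan import *
from bench import ctrl
s=ctrl.camera("scene");print(ctrl.get_obs()["time_s"])
# blue pixels of board above the slot vs the expected home silhouette
m=mask(s,(95,110,30),(130,255,255),(190,225,275,345))
k,l,st,ce=cv2.connectedComponentsWithStats(m)
for i in range(1,k):
    if st[i,4]>30: print("blue",st[i].tolist(),ce[i].round(1))
B=np.array([[x,y,z] for z in(0,.15) for x in(-.03,.03) for y in(-.005,.005)])@Rz(TY).T+tag
print(proj(s,B).round(1).tolist())
a=cv2.resize(s["pixels"][215:355,185:305],None,fx=4.2,fy=4.2,interpolation=cv2.INTER_CUBIC)
cv2.imwrite("pics/rack7.png",a[:,:,::-1])
```

```text
23.2167
blue [194, 225, 20, 18, 188] [203.7 230.9]
blue [210, 260, 39, 76, 839] [229.5 294.6]
[[224.3, 313.3], [229.0, 310.0], [243.5, 335.8], [248.2, 332.3], [208.4, 262.9], [213.9, 259.5], [229.8, 286.7], [235.3, 282.9]]
```

```bash
python3 -c "
from bench import ctrl
print(ctrl.hand_in())"
```

```text
the job is handed in; nothing more can be done
None
```

The blue module was laid on the easel against the lip and let go for over 3 s, then stood in the middle of the tagged slot; I handed the job in at 23 s, and the last camera measurement put the module within about 2 pixels of its home position.

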